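# Unlock the medicine lock box by feeling for its hidden key position

### The arm

A 7-joint arm with a two-finger parallel gripper is mounted at the origin on a cart in front of the work surface, level with it; the furniture and walls round the work are solid. World frame = base frame: x ahead of the robot, y to its left, z up, the work surface at z = 0. Lengths are in m, angles in rad, forces in N, time in s.
With the tool pointing down it reaches from about 0.425 to 0.875 m from the base axis. Payload 8.4 kg.
Tool frame: the origin (TCP) lies at the very end of the fingers, on their centre line; the grasp point (between the pads) lies 19 mm behind it; z points along the fingers, y is the line along which they close (so a half turn about z gives the same grasp; the last joint's range is limited). The gripper opens to 87 mm and grips with 3 to 60 N. Pads are 19 mm wide; open, the fingers measure 117 mm over their backs; the gripper's body (75 mm by 190 mm) begins 51 mm behind the grasp point.
Start: joints at [1.013, 0.333, 0.04, 1.465, -0.013, 1.343, -0.059], TCP at [0.288, -0.583, 0.223] pointing down, gripper open.
Joint ranges: [-2.58, 2.58], [-0.38, 2.09], [-1.3, 1.39], [0.25, 2.4], [-1.5, 4.64], [0.08, 2.09], [-2.65, 2.65]. Speed limits (rad/s): [2.22, 2.22, 2.79, 2.79, 3.14, 3.14, 3.14].

### API

Orientations are given as a unit quaternion [w, x, y, z].
In Python, from workcell import ctrl, optics gives the robot as it stands (ctrl), with the cameras (optics). Calls block until the motion is done:
- ctrl.move_to(position, orientation): joint-space move of the TCP to a pose.
- ctrl.move_l(position, attitude=None, max_speed=0.15, threshold=None): straight line of the TCP; attitude=None keeps the orientation; max_speed is the mean speed in m/s. With threshold (N) it stops when the force on the tool has changed by that much, and returns True; else False.
- ctrl.movej(angles): joint-space move.
- ctrl.open_gripper() and ctrl.clamp(force=None): open the fingers fully, or close them until they stop; force is the grip in N (None keeps the last).
- ctrl.hold(seconds).
- ctrl.ik(position, orientation): joint angles nearest the present ones, or None.
- optics.grab_frame(name): name is "scene" or "top" or "wrist"; returns a dict with "img" (420x560x3 uint8, red, green, blue), "fx", "fy", "cx", "cy" (pixels), "rvec" (rotation vector, rad) and "tvec" (3), from world to camera coordinates, as OpenCV has them. Camera axes: x right, y down, z forward; pixel columns grow to the right and rows downward; lengths in m; the calibration is good to about 2 mm. A picture is of the moment at which its call begins. There is no depth.
A pose or a line that the arm cannot do raises ctrl.IKError and nothing moves.
- ctrl.hand_in(): hands the job in; it is judged then, once.
Readings, each from a call of its own:
- ctrl.current_time_s(): time.
- ctrl.current_q(): joint angles.
- ctrl.current_qvel(): joint speeds.
- ctrl.current_tau(): joint torques, N m.
- ctrl.current_eef_pos(): TCP position.
- ctrl.current_tcp_rot(): TCP orientation.
- ctrl.current_ft_force(): force on the tool from outside, world axes, zero at the start.
- ctrl.current_ft_torque(): the same for the moment, N m.
- ctrl.current_finger_gap(): finger opening in m.
- ctrl.current_grasp_force(): force on a finger pad.
Only numpy, scipy, OpenCV 4.12 (cv2) and the standard library are available. Lean on these libraries where they do the work, as an engineer would, in place of code of your own. Each camera call takes 0.05 s, during which the arm holds its last target. There are 200 camera calls.

### The job

Take the flat-bladed key with the rectangular bow from the key rack, push it down through the sprung dust flap of the medicine lock box and, pressing lightly, turn it gently back and forth until the lock takes it and it goes fully home. Then turn it anticlockwise to unlock, slide the cover fully open, and leave the key standing in the lock. Do not force the key and do not disturb the other keys or the things standing around.

Things in the scene. Friction and masses are not known exactly. Their poses are not given: they have to be found in the camera images.
- box_key: The right key, 60 g, upright in one of the rack's 3 holes (varies). Origin: centre of the blade's lower end; z up the key, x along the blade's width. Flat steel blade 22 mm wide (x), 6 thick (y), z = 0 to 68; round stop flange 32 across, z = 68 to 72; neck 10 across to z = 82; black rectangular bow 34 wide (x), 10 thick (y), z = 82 to 116. A half turn about z changes nothing.
- key_tip (a point): centre of the lower end of the right key's blade (the key's origin)
- key_bow (a point): middle of the right key's bow, 99 mm above its tip: grip here, across the bow's 10 mm thickness (the key's y)
- disc_key: A wrong key in the rack: round disc bow 34 mm across, round rod shank; origin at the shank's lower end, z up; same flange and height as the right key. Leave it in place.
- tbar_key: A wrong key in the rack: T-bar handle 44 mm long, round tubular shank; origin at the shank's lower end, z up; same flange as the right key, top 98 mm up. Leave it in place.
- key_rack: Fixed grey key rack left of the printer: plate 52 x 144 mm on two end walls, its top 140 mm above the worktop, three round 25 mm holes 48 mm apart along its length (holes at y = -48, 0, 48 mm). Origin under its centre on the worktop. Keys stand in the holes, flange on the plate, blade hanging below; they lift straight out.
- lockbox: Fixed grey steel medicine box right of the printer, origin under it on the worktop, x away from the robot. 220 mm long (x = -115 to 105 mm), 120 mm wide. Near end: lock deck, top 102 mm up, with a 48 mm square steel escutcheon round the keyhole. Rear part: compartment under the sliding cover.
- keyhole (a point): centre of the round 30 mm keyhole at the escutcheon's rim, on the lock's vertical axis: 75 mm towards the robot from the box's origin along its x axis, 110 mm above the worktop
- dust_flap (a joint): sprung flap that closes the keyhole 16 mm below the rim, hinged at its near side: 0 shut, 1.5 rad hanging down; the key's tip pushes it down (under 1 N) and the blade then holds it open
- plug_face (a point): face of the lock plug on the lock's axis, 50 mm below the rim. Its slot is 27 x 10 mm, 14 mm deep, its direction hidden: 0.6 rad clockwise to 0.35 anticlockwise (from above) of the box's x axis. Pressed by the blade across the slot, the sprung face gives up to 6 mm (2 N, then 1.2 N per mm), then is solid. Within about 0.15 rad of the slot the plug springs up round the blade: the push vanishes.
- slot_floor (a point): floor of the plug's slot on the lock's axis, 64 mm below the rim: the key is fully home with its tip here (flange 4 mm above the rim). The blade has about 0.2 rad of play in the slot; turning the plug takes 0.12 N m. The lock is open once the plug is 0.85 rad anticlockwise (from above) of the box's x axis, its stop is at 1.2: turn the key to about 1.15 rad from the box's x axis.
- cover (a joint): travel of the white sliding cover, m: 0 shut, 0.070 fully open; it slides along the box's x axis, away from the lock and out over the far end, against 1.5 N of friction. The lock's cam blocks it until the lock is open.
- cover_knob (a point): grip point on the black round knob of the cover: knob 24 mm across, its top 136 mm above the worktop, this point 130 mm, the cover's surface 105 mm; 5 mm beyond the box's origin along its x axis when shut
- sanitiser: pump bottle 48 x 75 x 184 mm, to the right of the box; origin under it. Leave it.
- carton: small white carton 51 x 63 x 100 mm, close to the right of the box; origin under it. Leave it.
- stapler: stapler 64 x 116 x 37 mm in front of the box; origin under it. Leave it.
- label_roll: white label roll, 72 mm across, 45 mm high, in front of the key rack; origin under it. Leave it.
- mug: white mug 78 x 110 x 97 mm at the left; origin under it. Leave it.

How it is judged:
By the outcome, as a careful person would: the job done as asked, in the order asked, and still so for the second after the job is handed in, with the robot touching nothing.
It also fails if it takes over 72 s, if anything falls off the work surface, if the arm or the gripper's body presses on something with over 40 N, if the wrist force passes 120 N, or if a joint passes its speed limit or range.

## Working session

There is one attempt and no reset: what is moved stays moved. The work goes in short steps, each a Python script; the robot and the scene stay as the last script left them, time stands still between calls to the robot, and variables do not carry over. Pictures are saved under pics/ and viewed, at most 10 in all, crops included, and the job is handed in when it is done.

```bash
ls; mkdir -p pics; python3 - <<'E'
from workcell import ctrl, optics
import cv2,numpy as np
for n in ("scene","top"):
    f=optics.grab_frame(n); cv2.imwrite(f"pics/{n}0.png",f["img"][:,:,::-1])
    R=cv2.Rodrigues(np.array(f["rvec"]))[0]; print(n,f["fx"],f["cx"],f["cy"],-R.T@np.array(f["tvec"]).ravel(),R[2])
print(ctrl.current_time_s(),ctrl.current_tcp_rot(),ctrl.current_finger_gap(),ctrl.current_eef_pos())
E
```

```text
pics
workcell.py
scene 401.18239131210674 278.9230785669291 209.53818239395287 [-0.22858024  1.23372609  0.74469512] [ 0.43278539 -0.80716633 -0.40147144]
top 428.2465924137258 278.7959203191719 210.9969772637466 [ 0.38589312 -0.00381794  1.46854663] [ 0.03201454  0.00902296 -0.99944667]
0.1 [-6.80974918e-04  9.73813131e-01  2.27348789e-01 -2.23631245e-04] 0.08707782761403172 [ 0.28763378 -0.58243455  0.22175622]
```

View pics/scene0.png

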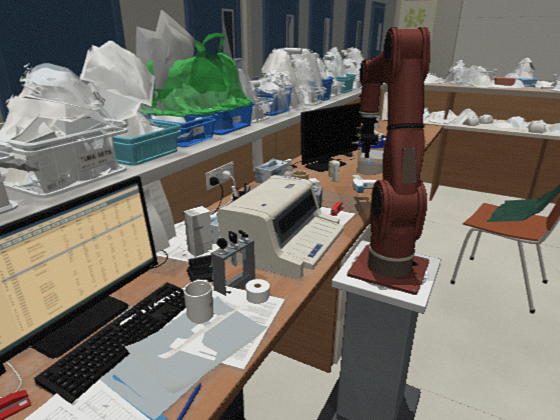

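View pics/top0.png

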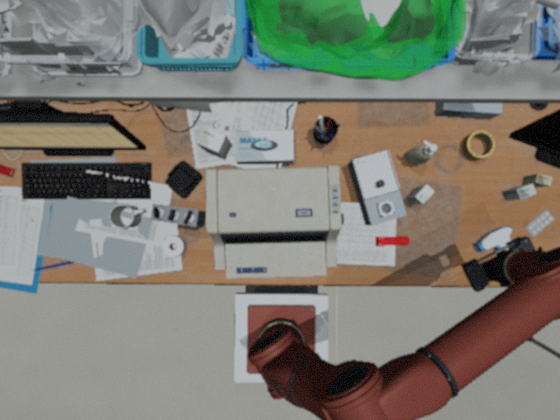

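The scene view shows the rack with its keys at about (230,255), the mug at (200,300) and the label roll at (257,290). In the top view the rack is at about (178,216), the box at (377,187) with its escutcheon at (386,208) and knob at (380,184), the carton at (424,194), the sanitiser at (427,150) and the stapler at (392,241). Next I'll look with the wrist camera.

```bash
cat > h.py <<'E'
from workcell import ctrl, optics
import cv2,numpy as np
def q(a): return [0,np.cos(a/2),np.sin(a/2),0]   # down; tool x at world angle a, tool y at a-90deg
def cam(f):
    R=cv2.Rodrigues(np.array(f["rvec"]))[0]; return R,-R.T@np.array(f["tvec"]).ravel()
def ray(f,u,v):
    R,c=cam(f); d=R.T@np.array([(u-f["cx"])/f["fx"],(v-f["cy"])/f["fy"],1]); return c,d/np.linalg.norm(d)
def plane(f,u,v,z):
    c,d=ray(f,u,v); return c+d*(z-c[2])/d[2]
def tri(*rays):
    A=sum(np.eye(3)-np.outer(d,d) for c,d in rays); b=sum((np.eye(3)-np.outer(d,d))@c for c,d in rays)
    p=np.linalg.solve(A,b); return p,[np.linalg.norm(np.cross(p-c,d)) for c,d in rays]
def snap(n,name):
    f=optics.grab_frame(n); cv2.imwrite(f"pics/{name}.png",f["img"][:,:,::-1]); np.save(f"pics/{name}.npy",f,allow_pickle=True); return f
def load(name): return np.load(f"pics/{name}.npy",allow_pickle=True).item()
def rot(): w,x,y,z=ctrl.current_tcp_rot(); return 2*np.arctan2(y,x)
E
python3 - <<'E'
from h import *
f=snap("top","top1")
for n,u,v,z in [("rack",178,216,.16),("esc",386,208,.11),("knob",380,184,.136)]: print(n,plane(f,u,v,z))
w=snap("wrist","w0"); R,c=cam(w); p=np.array(ctrl.current_eef_pos()); a=rot()
Rt=np.array([[np.cos(a),np.sin(a),0],[np.sin(a),-np.cos(a),0],[0,0,-1]])
print("cam in tool",Rt.T@(c-p),"axes",(R@Rt).round(3), w["fx"])
for pos in ([0.40,.31,.36],[.42,-.3,.36],[.5,-.3,.36]):
  for a in (-1.57,-.8,0,.8,1.57,3.14):
    s=ctrl.ik(pos,q(a)); print(pos,a,None if s is None else np.round(s,2))
E
```

```text
rack [0.40995853 0.31655003 0.16      ]
esc [ 0.44168308 -0.33108272  0.11      ]
knob [ 0.51523884 -0.30614859  0.136     ]
cam in tool [ 6.79925186e-02  1.24016610e-04 -1.60361605e-01] axes [[ 0.001  1.     0.001]
 [-0.968  0.001 -0.249]
 [-0.249 -0.001  0.968]] 298.5126084944668
[0.4, 0.31, 0.36] -1.57 [ 0.34  0.09 -1.14  1.53  0.08  1.57  2.34]
[0.4, 0.31, 0.36] -0.8 None
[0.4, 0.31, 0.36] 0 [-0.79  0.    0.04  1.57 -0.    1.57 -2.32]
[0.4, 0.31, 0.36] 0.8 [-0.41  0.02 -0.35  1.56  0.01  1.57 -1.52]
[0.4, 0.31, 0.36] 1.57 [ 0.16  0.06 -0.94  1.54  0.05  1.57 -0.78]
[0.4, 0.31, 0.36] 3.14 [-0.11  0.04 -0.65  1.55  0.02  1.57  0.81]
[0.42, -0.3, 0.36] -1.57 [ 0.54  0.02 -0.01  1.55  0.    1.57 -2.61]
[0.42, -0.3, 0.36] -0.8 [ 0.59  0.03 -0.05  1.55  0.    1.57 -1.84]
[0.42, -0.3, 0.36] 0 [ 0.62  0.03 -0.09  1.55  0.    1.57 -1.04]
[0.42, -0.3, 0.36] 0.8 [ 0.7   0.03 -0.17  1.54  0.01  1.57 -0.24]
[0.42, -0.3, 0.36] 1.57 [ 0.79  0.04 -0.26  1.54  0.01  1.57  0.53]
[0.42, -0.3, 0.36] 3.14 [ 0.9   0.04 -0.38  1.53  0.02  1.57  2.09]
[0.5, -0.3, 0.36] -1.57 [-0.48  0.29  1.22  1.44 -0.28  1.6  -2.43]
[0.5, -0.3, 0.36] -0.8 [ 0.5   0.16 -0.05  1.4   0.01  1.58 -1.91]
[0.5, -0.3, 0.36] 0 [ 0.56  0.17 -0.11  1.39  0.02  1.58 -1.12]
[0.5, -0.3, 0.36] 0.8 [ 0.62  0.17 -0.18  1.39  0.03  1.58 -0.33]
[0.5, -0.3, 0.36] 1.57 [ 0.71  0.18 -0.29  1.39  0.05  1.58  0.42]
[0.5, -0.3, 0.36] 3.14 [ 0.83  0.19 -0.44  1.38  0.08  1.59  1.97]
```

```bash
python3 - <<'E'
from h import *
T=ctrl.current_time_s
ctrl.move_to([.47,-.36,.31],q(.33)); print(T()); snap("wrist","b1")
ctrl.move_l([.49,-.27,.31]); print(T()); snap("wrist","b2")
ctrl.move_to([.40,.26,.36],q(.8)); print(T()); snap("wrist","r1")
ctrl.move_l([.42,.36,.34]); print(T()); snap("wrist","r2")
I=[cv2.imread(f"pics/{n}.png") for n in("b1","b2","r1","r2")]
m=np.vstack([np.hstack(I[:2]),np.hstack(I[2:])]); cv2.imwrite("pics/m1.png",cv2.resize(m,(800,600),interpolation=cv2.INTER_AREA))
E
```

```text
1.35
2.1667
4.1667
5.0583
```

View pics/m1.png

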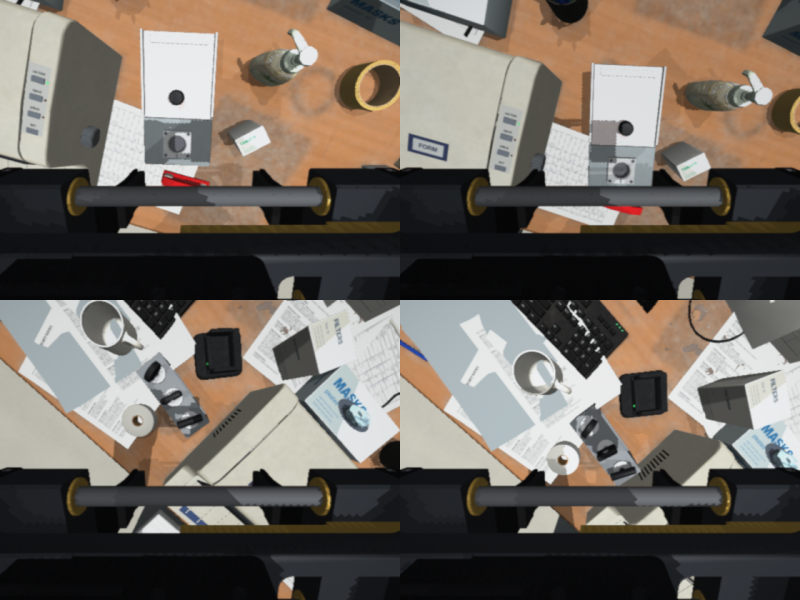

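The top row shows the box with its knob and escutcheon: montage (177,97)/(177,143) in b1 and (624,128)/(621,170) in b2. The bottom row shows the rack and its three keys near (170,390) in r1 and (610,440) in r2. I'll enlarge the crops.

```bash
python3 - <<'E'
from h import *
o=[]
for n,u,v in(("b1",250,170),("b2",313,210),("r1",240,135),("r2",290,205)):
    I=cv2.imread(f"pics/{n}.png"); c=I[v-48:v+48,u-64:u+64]; print(n,u-64,v-48); o.append(cv2.resize(c,(400,300),interpolation=cv2.INTER_CUBIC))
cv2.imwrite("pics/m2.png",np.vstack([np.hstack(o[:2]),np.hstack(o[2:])]))
E
```

```text
b1 186 122
b2 249 162
r1 176 87
r2 226 157
```

View pics/m2.png

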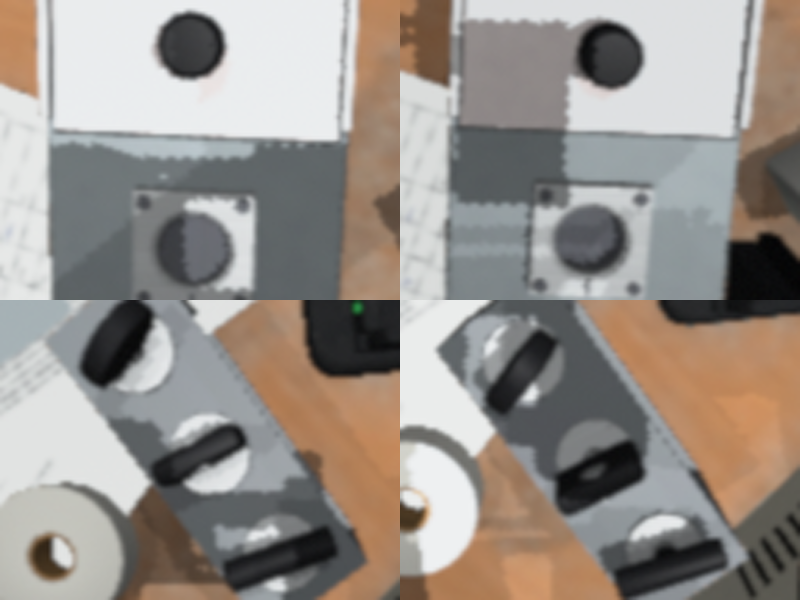

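Crop r1 shows three bars at (117,340), (200,453) and (280,558), and r2 shows the same at (522,372), (598,477) and (668,568). The lowest one is the longest, so it is probably the T-bar. Disc and rectangle are not yet told apart, so I'll take an oblique view from the +y side.

```bash
python3 - <<'E'
from h import *
P=[.40,.48,.29]
for a in (0,.3): 
    s=ctrl.ik(P,q(a)); print(a,s)
    if s is not None: break
ctrl.move_to(P,q(a)); f=snap("wrist","r3"); print(ctrl.current_time_s())
R,c=cam(f); p=R@np.array([.41,.317,.17])+np.array(f["tvec"]).ravel(); u=int(p[0]/p[2]*f["fx"]+f["cx"]); v=int(p[1]/p[2]*f["fy"]+f["cy"]); print(u,v)
I=cv2.imread("pics/r3.png"); u0=min(max(u-75,0),410); v0=max(v-56,0); print(u0,v0)
cv2.imwrite("pics/m3.png",cv2.resize(I[v0:v0+112,u0:u0+150],None,fx=5,fy=5,interpolation=cv2.INTER_CUBIC))
E
```

```text
0 [-0.82643278  0.26475613 -0.15180916  1.41777564  0.03981774  1.46205336
 -2.5481491 ]
6.2333
447 196
372 140
```

View pics/m3.png

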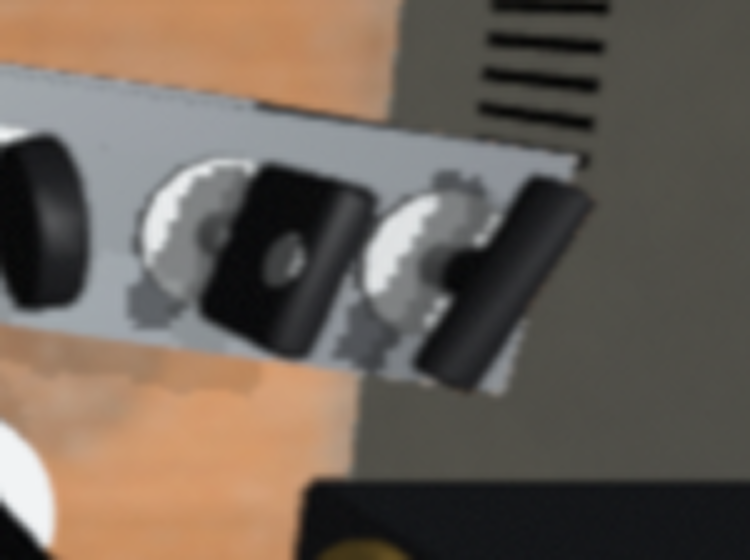

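The oblique view shows the disc bow on the left at (45,220), the rectangular bow with a hole in the middle at (290,265), and the T-bar on the right at (505,280). The right key is therefore in the middle hole. Next I triangulate it along with the box features.

```bash
cat >> h.py <<'E'
def blob(name,u,v,thr=55,r=30,dark=True):
    I=cv2.imread(f"pics/{name}.png",0); B=(I<thr if dark else I>thr).astype(np.uint8)
    n,L,S,C=cv2.connectedComponentsWithStats(B); l=L[int(round(v)),int(round(u))]
    if l==0: return None
    c=max(cv2.findContours((L==l).astype(np.uint8),cv2.RETR_EXTERNAL,cv2.CHAIN_APPROX_NONE)[0],key=len); return cv2.minAreaRect(c),S[l]
E
python3 - <<'E'
from h import *
r1,r2,r3,b1,b2=[load(n) for n in("r1","r2","r3","b1","b2")]
for n,u,v in(("r1",239.7,136.6),("r2",290,216),("r3",430,190)): print(n,blob(n,u,v))
for n,u,v in(("b1",247,136),("b2",317,180)): print("knob",n,blob(n,u,v,70))
top={"r1":(239.7,136.6),"r2":(290.3,215.9),"r3":(436,194.2)}
R=[ray(f,*top[n]) for n,f in(("r1",r1),("r2",r2),("r3",r3))]
print("key top",tri(*R)); print(tri(R[0],R[2]),tri(R[0],R[1]))
# key direction on z=.188
e=lambda n,f,p,q_:(lambda d:np.arctan2(d[1],d[0]))(plane(f,*q_,.188)-plane(f,*p,.188))
print("key dir r1",e(0,r1,(176+158/3.125,87+178/3.125),(176+242/3.125,87+132/3.125)))
A,B=plane(r3,372+300/5,140+358/5,.188),plane(r3,372+378/5,140+200/5,.188); d=B-A; print("r3 dir,len",np.arctan2(d[1],d[0]),np.linalg.norm(d))
kh=tri(ray(b1,247.8,201.4),ray(b2,310.1,238.5)); kn=tri(ray(b1,247.1,136.4),ray(b2,318.4,179.6))
print("hole",kh,"knob",kn); d=kn[0]-kh[0]; print(np.hypot(*d[:2]),np.arctan2(d[1],d[0]))
# box yaw from cover's front edge (b1) z=.105
A,B=plane(b1,186+52/3.125,122+130/3.125,.105),plane(b1,186+340/3.125,122+138/3.125,.105); d=A-B; print("cover edge yaw",np.arctan2(d[1],d[0])-np.pi/2,np.linalg.norm(d))
A,B=plane(b1,186+133/3.125,122+190/3.125,.11),plane(b1,186+255/3.125,122+196/3.125,.11); d=A-B; print("esc yaw",np.arctan2(d[1],d[0])-np.pi/2,np.linalg.norm(d))
print("rack ctr check", [plane(r1,176+x/3.125,87+(y-300)/3.125,.14) for x,y in((45,342),(365,560))])
E
```

```text
r1 None
r2 (((289.20001220703125, 212.90000915527344), (13.416407585144043, 29.96331024169922), 63.43495178222656), array([276, 202,  28,  23, 365], dtype=int32))
r3 None
knob b1 (((246.5, 136.5), (19.0, 19.0), 90.0), array([237, 127,  20,  20, 310], dtype=int32))
knob b2 (((315.0000305175781, 179.00001525878906), (19.798988342285156, 18.384775161743164), 45.0), array([306, 169,  20,  21, 314], dtype=int32))
key top (array([0.4158423 , 0.33481727, 0.18227187]), [np.float64(0.0004980898256595549), np.float64(0.0005999828296822395), np.float64(0.0007710442719758741)])
(array([0.41567945, 0.33458045, 0.18244275]), [np.float64(0.0005696514039675439), np.float64(0.0005696514039675324)]) (array([0.41589373, 0.33471895, 0.17972722]), [np.float64(9.317582254565813e-05), np.float64(9.317582254564294e-05)])
key dir r1 -0.29103672135378883
r3 dir,len -0.33508119462302766 0.03064404269125511
hole (array([ 0.44409769, -0.330417  ,  0.10877162]), [np.float64(1.871126035465178e-05), np.float64(1.8711260354635574e-05)]) knob (array([ 0.5203211 , -0.30878378,  0.1344392 ]), [np.float64(0.0007581506983987751), np.float64(0.0007581506983989037)])
0.07923385730376624 0.2765412396780383
cover edge yaw 0.30105923635040965 0.11191849262914999
esc yaw 0.279039628426476 0.047520321268465955
rack ctr check [array([0.40020021, 0.40846906, 0.14      ]), array([0.43063857, 0.2619851 , 0.14      ])]
```

Key at (0.416, 0.335), bow top about 0.182–0.188, x axis about −0.31 rad. The rack axis is at 1.78 rad. A straight grip would put the open fingers against the disc and T-bar keys. I therefore approach with the closing line about 0.38 rad off, to clear both neighbours. The key is free to turn in its round hole, so it will align itself as the fingers close gently.

```bash
python3 - <<'E'
from h import *
T=ctrl.current_time_s; K=np.array([.4157,.3345]); a=2.45
print(ctrl.ik([*K,.155],q(a)))
ctrl.move_to([*K,.28],q(a)); snap("wrist","g0"); F0=np.array(ctrl.current_ft_force())
hit=ctrl.move_l([*K,.156],max_speed=.12,threshold=6); print("hit",hit,ctrl.current_eef_pos(),T())
snap("wrist","g1")
if not hit:
    ctrl.clamp(5); print(ctrl.current_finger_gap(),T()); ctrl.clamp(40); print(ctrl.current_finger_gap(),ctrl.current_grasp_force(),np.array(ctrl.current_ft_force())-F0)
    ctrl.move_l([*K,.33],max_speed=.12); print(ctrl.current_finger_gap(),T()); snap("wrist","g2")
I=[cv2.imread(f"pics/{n}.png")[60:270] for n in("g0","g1","g2") if __import__("os").path.exists(f"pics/{n}.png")]
m=np.vstack(I); cv2.imwrite("pics/m4.png",cv2.resize(m,None,fx=.95,fy=.95,interpolation=cv2.INTER_AREA)); print(m.shape)
E
```

```text
[-0.45943939  0.16641185 -0.33170298  1.82157636  0.05879147  1.16315199
  0.06899064]
hit True [0.41408211 0.33452698 0.16986227] 9.3917
(420, 560, 3)
```

View pics/m4.png

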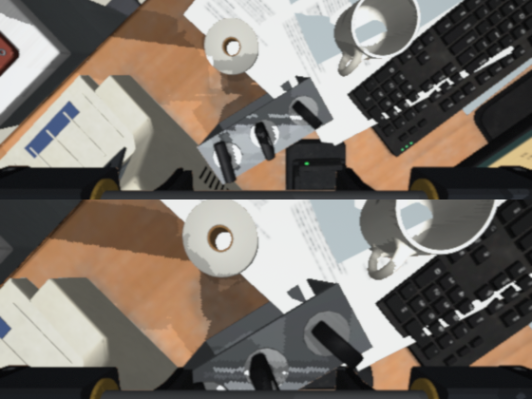

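```bash
python3 - <<'E'
from h import *
print(ctrl.current_ft_force(),rot())
ctrl.move_l([.4157,.3345,.28],max_speed=.15); f=snap("wrist","g3"); print(ctrl.current_ft_force(),ctrl.current_time_s(),ctrl.current_eef_pos())
g0=load("g0")
A,B=[cv2.imread(f"pics/{n}.png")[140:270,190:390] for n in("g0","g3")]
print(np.abs(A.astype(int)-B).mean())
m=np.hstack([cv2.resize(X,None,fx=3.9/2,fy=3.9/2,interpolation=cv2.INTER_CUBIC) for X in(A,B)])
C=cv2.resize(A[20:110,20:170],None,fx=4,fy=4,interpolation=cv2.INTER_CUBIC); C=cv2.copyMakeBorder(C,0,0,0,m.shape[1]-C.shape[1],0) if C.shape[1]<m.shape[1] else C
cv2.imwrite("pics/m5.png",np.vstack([m,C])[:600])
print(m.shape,C.shape)
R,c=cam(f); t=np.array(f["tvec"]).ravel()
def pr(p): x=R@np.array(p)+t; return x[:2]/x[2]*f["fx"]+[f["cx"],f["cy"]]
for z in(.188,.170): print("axis",z,pr([.4157,.3345,z]))
y=np.array([.637,.771])
for s in(-1,1):
    print("finger",s,[pr([*(np.array([.4157,.3345])+s*y*k),.17]).round(1) for k in(.0435,.0585)])
E
```

```text
[-2.13801495 -0.37122528 10.03633622] 2.4505182758146358
[ 0.03243413 -0.09931554 -0.67158966] 10.375 [0.41527952 0.33405039 0.27853007]
6.845705128205128
(254, 780, 3) (360, 780, 3)
axis 0.188 [278.5710727 214.1008065]
axis 0.17 [278.57970598 209.03851941]
finger -1 [array([231.8, 209. ]), array([215.7, 209. ])]
finger 1 [array([325.4, 209. ]), array([341.5, 209. ])]
```

View pics/m5.png

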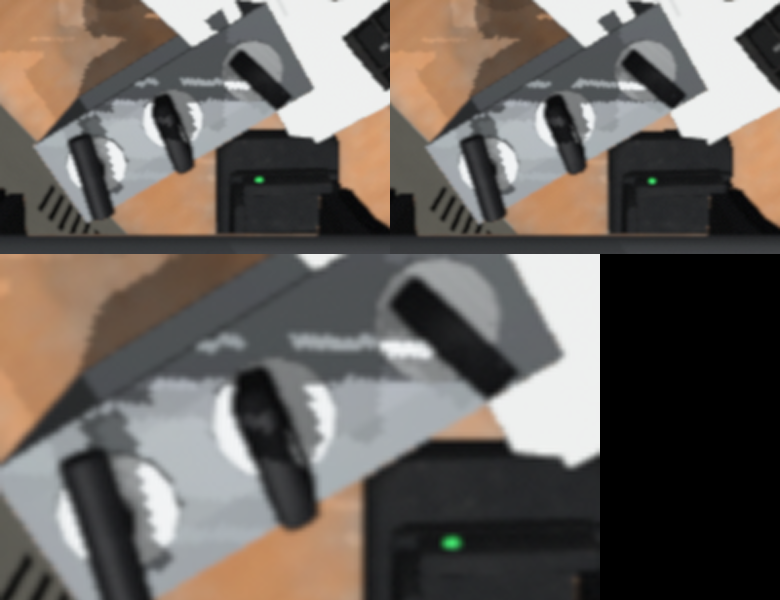

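The enlarged crops show the T-bar's upper end at about native (231,210), under the left finger's inner edge, so the finger touched its top lightly at 0.170. The T-bar did not move between the two pictures. Next I compute a clear finger line from measured bar and bow ends.

```bash
python3 - <<'E'
from h import *
f=load("g0")
def w(x,y,z): return plane(f,210+x/4,160+(y-254)/4,z)[:2]*1000
key=[w(292,517,.188),w(250,385,.188)]  # approx
bar=[w(85,462,.165)]; fl_t=w(118,512,.144); fl_m=w(274,420,.144); fl_d=w(438,318,.144)
print("flanges",fl_t,fl_m,fl_d, "spacing",np.linalg.norm(fl_t-fl_m),np.linalg.norm(fl_d-fl_m))
u=fl_d-fl_t; print("rack ang",np.arctan2(u[1],u[0]))
print("bar end-flange",bar[0]-fl_t,np.linalg.norm(bar[0]-fl_t))
d=bar[0]-fl_t; print("bar ang",np.arctan2(d[1],d[0]))
de=[w(400,292,.175),w(505,385,.188)]; print("disc ends rel",[x-fl_d for x in de])
# clearances
bd=d/np.linalg.norm(d); 
dd=de[1]-de[0]; dd/=np.linalg.norm(dd)
def rect(c,ax,hl,hw):
    n=np.array([-ax[1],ax[0]]); return np.array([c+ax*i*hl+n*j*hw for i,j in((1,1),(1,-1),(-1,-1),(-1,1))])
def dist(P,Q):
    P=P.astype(np.float32);Q=Q.astype(np.float32)
    if cv2.intersectConvexConvex(P,Q)[0]>0: return -1
    return min([-cv2.pointPolygonTest(Q,tuple(map(float,p)),True) for p in P]+[-cv2.pointPolygonTest(P,tuple(map(float,p)),True) for p in Q])
T=rect(fl_t,bd,22,6); D=rect(fl_d,dd,17,5); M=fl_m
for a in np.arange(2.0,2.5,.05):
  for sh in(0,4):
    x=np.array([np.cos(a),np.sin(a)]); y=np.array([np.sin(a),-np.cos(a)]); c=M+x*sh
    F=[rect(c+s*51*y,x,11,8) for s in(1,-1)]
    print(round(a,2),sh,[round(min(dist(F[i],T),dist(F[i],D)),1) for i in(0,1)])
E
```

```text
flanges [408.76058338 289.10106177] [415.73738429 335.89613604] [421.73582508 383.96113041] spacing 47.312310527595024 48.437846522433695
rack ang 1.4348569597252492
bar end-flange [-17.61423789   8.49964472] 19.55774365208
bar ang 2.6920071151748965
disc ends rel [array([-16.09897381,  -3.58600298]), array([11.96183159,  1.38494143])]
2.0 0 [21.2, 11.0]
2.0 4 [17.3, 14.2]
2.05 0 [19.0, 9.0]
2.05 4 [15.0, 12.2]
2.1 0 [16.9, 6.9]
2.1 4 [12.9, 10.2]
2.15 0 [14.7, 4.8]
2.15 4 [10.7, 8.2]
2.2 0 [12.4, 2.7]
2.2 4 [8.4, 6.2]
2.25 0 [10.0, 0.5]
2.25 4 [6.0, 4.1]
2.3 0 [7.7, -1]
2.3 4 [3.7, 2.0]
2.35 0 [5.2, -1]
2.35 4 [1.2, -1]
2.4 0 [2.7, -1]
2.4 4 [-1, -1]
2.45 0 [0.2, -1]
2.45 4 [-1, -1]
```

Flange spacing of 47.3/48.4 mm confirms the geometry: key centre (0.4157, 0.3359), rack axis 1.435 rad. I'll re-approach at a = 2.22 with a 3 mm shift along tool x, which gives clearances of about 5 mm and 9 mm.

```bash
python3 - <<'E'
from h import *
T=ctrl.current_time_s; a=2.22; K=np.array([.4157,.3359])+.003*np.array([np.cos(a),np.sin(a)])
ctrl.move_to([*K,.26],q(a)); ctrl.hold(.2); F0=np.array(ctrl.current_ft_force())
hit=ctrl.move_l([*K,.156],max_speed=.08,threshold=4); print("hit",hit,ctrl.current_eef_pos(),np.array(ctrl.current_ft_force())-F0,T())
if not hit:
    for g in(3,8,20): ctrl.clamp(g); print(ctrl.current_finger_gap(),ctrl.current_grasp_force(),np.array(ctrl.current_ft_force())-F0,T())
E
```

```text
hit False [0.41412853 0.33852545 0.15653746] [-0.05860721 -0.18425557  0.95508992] 12.3667
0.009812249404029734 3.000088229746325 [1.09979224 0.31969856 1.06312325] 13.5833
0.010069202918579444 7.999986399372574 [0.26805526 0.40124977 0.91391985] 13.8
0.010028404932585552 20.000034843105823 [0.96644027 0.71110802 1.26115493] 14.0167
```

The gap is 10.0 mm, so the bow aligned in the grip. Now lift it, look at the key in the hand, and take two closer views of the keyhole.

```bash
python3 - <<'E'
from h import *
T=ctrl.current_time_s
ctrl.clamp(40); p=ctrl.current_eef_pos()
ctrl.move_l([p[0],p[1],.36],max_speed=.12); print(ctrl.current_finger_gap(),T()); snap("wrist","k1")
H=np.array([.4441,-.3304]); yaw=.29; X=np.array([np.cos(yaw),np.sin(yaw)]); Y=np.array([-X[1],X[0]])
def P(x,y,z): return [*(H+X*x+Y*y),z]
ctrl.move_to(P(-.045,.04,.34),q(yaw)); ctrl.move_l(P(-.045,.04,.30)); snap("wrist","c1"); print(T(),ctrl.current_finger_gap())
ctrl.move_l(P(-.045,-.04,.30)); snap("wrist","c2"); print(T())
f=load("c1"); 
o=[]
for n in("k1","c1","c2"):
    f=load(n); I=cv2.imread(f"pics/{n}.png")
    if n=="k1": u,v=280,205
    else:
        R,c=cam(f); x=R@np.array([*(H+X*.02),.11])+np.array(f["tvec"]).ravel(); u,v=[int(i) for i in x[:2]/x[2]*f["fx"]+[f["cx"],f["cy"]]]
    u=min(max(u,64),496); v=max(v,48); print(n,u-64,v-48); o.append(cv2.resize(I[v-48:v+48,u-64:u+64],(400,300),interpolation=cv2.INTER_CUBIC))
o.append(cv2.resize(cv2.imread("pics/c2.png"),(400,300)))
cv2.imwrite("pics/m6.png",np.vstack([np.hstack(o[:2]),np.hstack(o[2:])]))
E
```

```text
0.009643292381203155 16.0833
18.9 0.009542326720715933
19.6333
k1 216 157
c1 249 88
c2 179 88
```

View pics/m6.png

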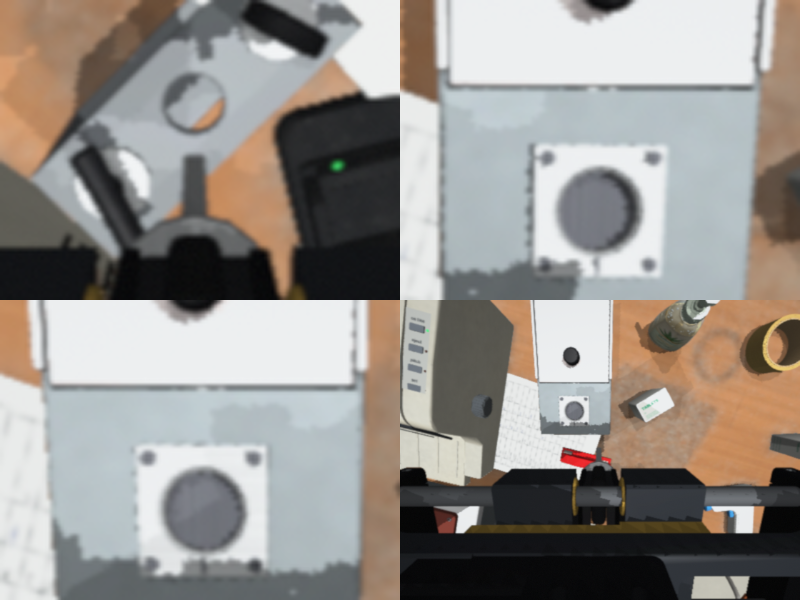

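View m6 shows the key in the hand with its blade tip edge at crop (194,155), native (278.1,206.6). The keyhole is at native (312.6,155.5) in c1 and (243.8,155.5) in c2. The middle rack hole is empty and the neighbouring keys still stand. Now I compute the positions.

```bash
python3 - <<'E'
from h import *
k,c1,c2=[load(n) for n in("k1","c1","c2")]
h=tri(ray(c1,312.5,155.6),ray(c2,243.8,155.5)); print("hole",h, plane(c1,312.5,155.6,.11),plane(c2,243.8,155.5,.11))
def cr(x,y,u0,v0): return u0+x/3.125,v0+y/3.125
# yaw: deck/cover front edge and escutcheon sides at .11
S=[(147,158),(253,158),(145,265),(248,265)]; W=[plane(c1,*cr(x,y,249,88),.11)[:2] for x,y in S]
S2=[(148,157),(254,157),(152,265),(254,266)]; W2=[plane(c2,*cr(x,y,179,88),.11)[:2] for x,y in S2]
for w in(W,W2):
    for i,j,o in((1,0,np.pi/2),(3,2,np.pi/2),(2,0,0),(3,1,0)):
        d=w[j]-w[i]; print("yaw",round(np.arctan2(d[1],d[0])-o,3),round(np.linalg.norm(d),4))
E1=[plane(c1,*cr(x,y,249,88),.105) for x,y in((48,84),(352,88))]; E2=[plane(c2,*cr(x,y,179,88),.105) for x,y in((50,85),(355,88))]
for e in(E1,E2): d=(e[0]-e[1])[:2]; print("cover yaw",np.arctan2(d[1],d[0])-np.pi/2,np.linalg.norm(d))
# knob from scene b1,b2 already; key in tool (k1 grabbed after lift, rot a=2.22)
R,c=cam(k); a=2.2205; Rt=np.array([[np.cos(a),np.sin(a),0],[np.sin(a),-np.cos(a),0],[0,0,-1]])
C=np.array([.0680,.0001,-.1604])  # camera in tool
_,d=ray(k,278.1,206.6); dt=Rt.T@d
for z in(.0845,.0875): print("tip edge in tool",C+dt*(z-C[2])/dt[2])
print(rot(),ctrl.current_eef_pos())
E
```

```text
hole (array([ 0.44266431, -0.33055873,  0.10806544]), [np.float64(3.984430413462648e-05), np.float64(3.984430413460688e-05)]) [ 0.44269362 -0.33032086  0.11      ] [ 0.44289457 -0.33071897  0.11      ]
yaw 0.291 0.0387
yaw 0.291 0.0387
yaw 0.287 0.0391
yaw 0.287 0.0391
yaw 0.291 0.0387
yaw 0.281 0.0383
yaw 0.286 0.0395
yaw 0.276 0.0398
cover yaw 0.2787131232190976 0.11062152799361934
cover yaw 0.28116821776678536 0.11098036475272029
tip edge in tool [0.00799851 0.00046607 0.0845    ]
tip edge in tool [0.0072635  0.00047055 0.0875    ]
0.2907237486293044 [ 0.41252078 -0.38081849  0.30017697]
```

```bash
cat >> h.py <<'E'
H=np.array([.4428,-.3305]); YAW=.286; OFF=.003; L=.0845
def kp(rel,tip):
    a=YAW+rel; return [*(H+OFF*np.array([np.cos(a),np.sin(a)])),tip+L],q(a)
def ft(): return np.array(ctrl.current_ft_force())
E
python3 - <<'E'
from h import *
T=ctrl.current_time_s; r=-.5
p,o=kp(r,.125); print(ctrl.ik(p,o),ctrl.ik(*kp(1.2,.046)))
ctrl.move_to(kp(r,.17)[0],o); ctrl.move_l(p,max_speed=.1); ctrl.hold(.15); F0=ft(); np.save("F0.npy",F0); print(T(),F0)
for z in(.105,.085,.064):
    hit=ctrl.move_l(kp(r,z)[0],max_speed=.06,threshold=4); print(z,hit,ctrl.current_eef_pos()[2]-L,ft()-F0,T())
    if hit: break
else:
    hit=ctrl.move_l(kp(r,.056)[0],max_speed=.03,threshold=3.5); print(hit,ctrl.current_eef_pos()[2]-L,ft()-F0,T(),ctrl.current_ft_torque())
E
```

```text
[ 0.08377282  0.1529442   0.53152861  1.74004343 -0.08092719  1.27037033
 -1.1506141 ] [ 0.19770213  0.2071804   0.40611598  1.84154789 -0.09080637  1.110937
  0.55162604]
21.0167 [-0.17610397  0.60744781 -1.75623723]
0.105 False 0.10456537723225358 [ 0.08151054 -1.05677381  1.51820639] 21.5
0.085 False 0.08466666506571587 [ 0.53771012 -0.15379459  1.79418333] 21.9833
0.064 False 0.0635694188808134 [ 0.92319046 -0.3656672   0.94092494] 22.4833
True 0.056309509447676945 [ 0.07382208 -1.43931386  5.84995227] 22.8 [ 0.00470009 -0.14865974 -0.09471425]
```

Passed the flap and is pressing the plug face with about 4–5 N. Now the gentle sweep.

```bash
python3 - <<'E'
from h import *
T=ctrl.current_time_s; F0=np.load("F0.npy"); z=.0570
for r in np.arange(-.5,.31,.07):
    ctrl.move_to(*kp(r,z)); ctrl.hold(.05); F=ft()-F0
    print(round(r,2),F.round(2),round(ctrl.current_eef_pos()[2]-L,4),round(rot()-YAW,3),T())
    if F[2]<2.2: break
E
```

```text
-0.5 [ 1.79 -1.43  5.4 ] 0.0574 -0.5 23.1
-0.43 [ 1.8  -1.52  6.61] 0.0571 -0.432 23.4
-0.36 [ 0.04 -0.82  5.34] 0.057 -0.363 23.7
-0.29 [ 1.15 -0.6   5.23] 0.0569 -0.293 24.0
-0.22 [-0.55 -2.52  2.49] 0.0566 -0.223 24.3
-0.15 [0.88 0.4  0.95] 0.0567 -0.153 24.6
```

Force vanished at rel ≈ −0.2: the plug has taken the blade. Now press home.

```bash
python3 - <<'E'
from h import *
T=ctrl.current_time_s; F0=np.load("F0.npy"); r=-.15
hit=ctrl.move_l(kp(r,.0445)[0],max_speed=.025,threshold=5); print(hit,ctrl.current_eef_pos()[2]-L,ft()-F0,ctrl.current_finger_gap(),T())
E
```

```text
False 0.04465015997391593 [ 0.1318062  -0.7811641   3.75556697] 0.009684262543726509 25.25
```

```bash
python3 - <<'E'
from h import *
T=ctrl.current_time_s; F0=np.load("F0.npy"); r=-.15
hit=ctrl.move_l(kp(r,.040)[0],max_speed=.02,threshold=5); z=ctrl.current_eef_pos()[2]-L; print(hit,z,ft()-F0,ctrl.current_finger_gap(),T())
E
```

```text
True 0.04150575382918027 [-1.13786963 -0.14044965  8.99898733] 0.009820413288048028 25.5083
```

```bash
python3 - <<'E'
from h import *
T=ctrl.current_time_s; F0=np.load("F0.npy")
ctrl.move_l(kp(-.15,.0450)[0],max_speed=.03); ctrl.hold(.1); print(ctrl.current_eef_pos()[2]-L,ft()-F0)
for r in np.arange(0,1.16,.115):
    ctrl.move_to(*kp(r,.0450)); ctrl.hold(.04); p=np.array(ctrl.current_eef_pos())
    print(round(r,2),(ft()-F0).round(2),np.round(ctrl.current_ft_torque(),2),round(p[2]-L,4),round(rot()-YAW,3),round(ctrl.current_finger_gap(),4),T())
E
```

```text
0.0449917861690788 [ 1.10771098 -0.5560185   5.08013474]
0.0 [0.71 0.07 3.93] [ 0.14 -0.23  0.02] 0.0449 -0.004 0.0095 26.2
0.12 [1.44 0.62 3.85] [ 0.13 -0.11  0.01] 0.0449 0.11 0.0096 26.4917
0.23 [ 0.74 -0.38  4.03] [ 0.14 -0.15 -0.05] 0.045 0.224 0.0095 26.7833
0.34 [0.5  0.53 4.08] [ 0.15 -0.16 -0.05] 0.045 0.339 0.0095 27.075
0.46 [0.61 0.55 3.54] [ 0.14 -0.15 -0.05] 0.045 0.454 0.0101 27.3667
0.58 [0.48 0.12 3.72] [ 0.19 -0.15 -0.05] 0.045 0.569 0.0096 27.6583
0.69 [0.28 0.45 3.83] [ 0.3  -0.17 -0.03] 0.045 0.684 0.0097 27.95
0.8 [ 1.76 -0.08  4.17] [ 0.28 -0.19  0.  ] 0.045 0.799 0.0095 28.2417
0.92 [1.   0.55 3.55] [ 0.36 -0.14 -0.06] 0.045 0.914 0.0096 28.5333
1.04 [0.78 1.73 4.88] [ 0.41 -0.15 -0.03] 0.045 1.029 0.0097 28.825
1.15 [-0.49  1.19  3.78] [ 0.46 -0.11 -0.06] 0.045 1.144 0.0098 29.1167
```

Blade home and turned to 1.15 rad. Release, rise, and go to the knob.

```bash
python3 - <<'E'
from h import *
T=ctrl.current_time_s; p=np.array(ctrl.current_eef_pos())
ctrl.open_gripper(); print(ft(),T())
ctrl.move_l([p[0],p[1],.25],max_speed=.12); snap("wrist","u1"); print(T())
X=np.array([np.cos(YAW),np.sin(YAW)]); N=np.array([.5198,-.3082])
ctrl.move_to([*N,.22],q(YAW)); snap("wrist","n0"); ctrl.hold(.1); F0=ft(); np.save("F1.npy",F0)
hit=ctrl.move_l([*N,.114],max_speed=.1,threshold=5); print(hit,ctrl.current_eef_pos(),ft()-F0,T())
if not hit:
    ctrl.clamp(20); print(ctrl.current_finger_gap(),ctrl.current_grasp_force(),ft()-F0,T())
E
```

```text
[0.01228927 0.82748834 0.07847316] 30.5167
31.725
False [ 0.52023799 -0.30846391  0.1147403 ] [-0.08134596  0.30647272 -0.21902595] 34.1917
0.02282797516619093 20.000149283150677 [-0.80254805  2.6226412   1.59007921] 35.25
```

```bash
python3 - <<'E'
from h import *
T=ctrl.current_time_s; F0=ft(); X=np.array([np.cos(YAW),np.sin(YAW)]); p=np.array(ctrl.current_eef_pos())
for d in(.02,.05,.075):
    hit=ctrl.move_l([*(p[:2]+X*d),p[2]],max_speed=.05,threshold=10); e=np.array(ctrl.current_eef_pos())-p
    print(d,hit,e,np.dot(e[:2],X),ft()-F0,ctrl.current_finger_gap(),T())
    if hit: break
E
```

```text
0.02 False [1.97853949e-02 5.81510420e-03 2.49644524e-05] 0.020622252031018213 [ 2.35387878 -0.56572042 -1.66159558] 0.022644026029395154 35.8
0.05 False [4.84463964e-02 1.42499797e-02 6.62890297e-06] 0.050498665666488814 [ 2.06189786 -0.35811743 -2.00647719] 0.02311842188887264 36.55
0.075 True [ 0.06758204  0.01990549 -0.00010704] 0.07045253957066361 [-0.46793135 -1.3922725   2.6932977 ] 0.023252553394178078 36.9917
```

The cover reached its stop at 70.4 mm. Release, rise, and check the result.

```bash
python3 - <<'E'
from h import *
T=ctrl.current_time_s; p=np.array(ctrl.current_eef_pos())
ctrl.open_gripper(); ctrl.move_l([p[0],p[1],.26],max_speed=.12)
ctrl.move_to([*(H-.04*np.array([np.cos(YAW),np.sin(YAW)])+.05*np.array([-np.sin(YAW),np.cos(YAW)])),.34],q(YAW)); f=snap("wrist","v1"); t=snap("top","v2"); print(T())
I=cv2.imread("pics/v1.png")[0:240,140:460]; J=cv2.imread("pics/v2.png")[130:270,100:520]
a=cv2.resize(I,(480,360),interpolation=cv2.INTER_CUBIC); b=cv2.resize(J,(630,210),interpolation=cv2.INTER_CUBIC)
m=np.zeros((570,630,3),np.uint8); m[:360,:480]=a; m[360:]=b; cv2.imwrite("pics/m7.png",m)
E
```

```text
40.5583
```

View pics/m7.png

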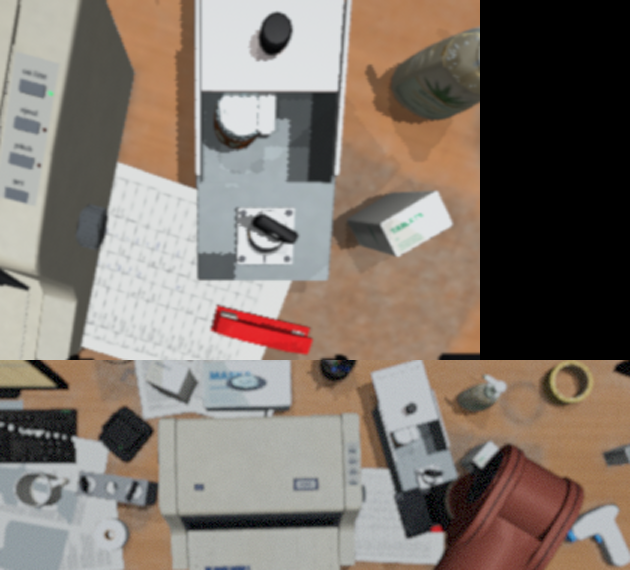

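The picture shows the cover back with the compartment open and the knob at (275,33). The key stands in the lock at (272,230), turned well anticlockwise. Carton, sanitiser, stapler and rack are in place. One numeric check of the travel, then hand in.

```bash
python3 - <<'E'
from h import *
X=np.array([np.cos(YAW),np.sin(YAW)])
v,c=load("v1"),load("c1")
a=plane(v,320,92/1.5,.105)[:2]; b=plane(c,249+200/3.125,88+86/3.125,.105)[:2]
print("cover edge before/after",(b-H)@X,(a-H)@X,"travel",(a-b)@X)
k=blob("v1",140+275/1.5,33/1.5,70); print(k); n=plane(v,140+276/1.5,29/1.5,.136)[:2]; print("knob",(n-H)@X)
print(ctrl.current_time_s(),ft())
E
```

```text
cover edge before/after 0.0445158013983746 0.11413541867109074 travel 0.06961961727271614
(((322.82879638671875, 22.623302459716797), (18.843624114990234, 27.738752365112305), 20.556045532226562), array([313,   9,  21,  28, 423], dtype=int32))
knob 0.1490068122784004
40.5583 [-0.09119012 -0.55515165  0.34982554]
```

```bash
python3 -c "
from workcell import ctrl, optics
print(ctrl.hand_in())"
```

```text
the job is handed in; nothing more can be done
None
```

The job is handed in after about 41 s: the key stands home in the lock at about 1.15 rad anticlockwise and the cover is open about 70 mm; on the first approach to the rack a finger touched the T-bar key with about 10 N, but pictures before and after show it did not move.

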